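# Shut off one air line at the bench valve box

### The job

Shut off the press's air line at the grey valve box on the bench: with your fingertips push the metal guard all the way back by its yellow bar so that the valves lie open to view, then push the red handle clockwise until it lies square across its pipe, against its stop. Only push; do not grip the bar or a handle, leave the blue and black valves open, disturb nothing else on the bench, and leave the guard open.

Things in the scene. Friction and masses are not known exactly. Their poses are not given: they have to be found in the camera images.
- air_box: fixed grey sheet-metal air box, 262 mm (x) by 300 mm (y), 78 mm high; guide rails 12 mm wide on its left and right edges rise to z = 90 mm. Origin: centre of the underside, on the bench. x axis from its front (gauge, robot's side) to its back, y to its left, z up. Front half: open bay, x -126 to -3 mm, y -144 to 144 mm, with three valves; rear half: closed. Hose at its right, to y = -198 mm
- guard (a joint): slide of the guard, an aluminium plate 128 x 288 x 4 mm (top at z = 84 mm above the bench) that covers the bay. 0 = closed; grows in m towards the box's +x; 0.118 = fully back on its stops, over the rear half. Starts at 0 to 0.015. About 2.5 N of friction; it stays where it is left
- pull_bar (a point): centre of the yellow bar that stands across the guard: 10 mm (box x) by 120 mm (box y) by 15 mm high, top at z = 99 mm. With the guard closed it lies at x = -100 mm, y = 0 in the box; it travels with the guard; axes as the box's. The guard's flat plate reaches 31 mm in front of this point
- red_handle (a joint): turn of the red valve handle about its vertical stem, rad. 0 = open (it points to the box's front, -x, in line with its pipe); grows clockwise seen from above; 1.571 = shut on its stop (it points to the box's left, +y, across the pipe). Starts at 0 to 0.35. About 0.2 N m of friction; it stays where it is left
- red_grip (a point): on the centre line of the red handle's sleeve, 40 mm from the stem's axis. The sleeve is 44 mm long (14 to 58 mm from the axis), 12 mm wide, from z = 49 to 60 mm above the bench. Site axes: -x along the handle outwards, z up; it turns with the handle
- red_pivot (a point): on the red valve's vertical stem axis, z = 54.5 mm; axes as the box's. The three stems stand in a row at box x = -45 mm, y = 68, -10 and -88 mm; which valve stands where varies. Beneath the handles: brass valve bodies up to z = 42 mm within 16 mm of the stem (stem 48 mm), pipes along x (top 38 mm), a supply rail along the bay's front wall (x -121 to -103 mm, top 35 mm)
- blue_handle (a joint): the same for the blue handle; it starts open at 0 to 0.15 and must stay open
- blue_pivot (a point): as red_pivot, for the blue valve
- black_handle (a joint): the same for the black handle; it starts open at 0 to 0.15 and must stay open
- black_pivot (a point): as red_pivot, for the black valve
- weight_1: loose turned steel weight, 33 mm across, 28 mm high, close to the left side of the box; origin at its underside
- weight_2: the same, close to the right side of the box
- weight_3: the same, on the bench to the right
- weight_4: the same, on the bench to the right
- porcelain_cup: loose small white porcelain cup lying on its side, 57 mm, to the right; origin at its underside
- swab_box: loose small carton of cotton swabs, 45 x 46 x 80 mm, to the right; origin at its underside
- red_glue_bottle: loose red glue bottle, 47 x 45 x 128 mm, far to the right; origin at its underside
- dropper_bottle: loose white squeeze bottle with a blue needle cap, 34 mm across, 100 mm high, on the left; origin at its underside

How it is judged:
On the way, in this order (a step that is already met when the one before it is completed fails the run):
1. the guard is pushed back over the rear half (at least 105 of its 118 mm) while the red valve is still open (value of joint guard above 0.105 m and value of joint red_handle below 0.8 rad), for 0.2 s.
2. the red handle is pushed shut, within 7 degrees of its stop (value of joint red_handle above 1.45 rad), for 0.2 s.
At the end, for the whole second after the job is handed in: The red handle is within 0.12 rad (7 degrees) of its shut stop, the guard is at least 105 mm back, and the blue and black handles are still open (less than 0.4 rad) (value of joint red_handle above 1.45 rad and value of joint guard above 0.105 m and value of joint each of blue_handle, black_handle below 0.4 rad); the robot touches nothing.
It fails at once if the yellow bar is gripped (its front and back faces squeezed at once) (contact force between the fingers and guard_c2 above 5 N and contact force between the fingers and guard_c3 above 5 N).
It fails at once if a valve handle is gripped (both its side faces squeezed at once) ((contact force between the fingers and red_handle_c3 above 5 N and contact force between the fingers and red_handle_c4 above 5 N) or (contact force between the fingers and blue_handle_c3 above 5 N and contact force between the fingers and blue_handle_c4 above 5 N) or (contact force between the fingers and black_handle_c3 above 5 N and contact force between the fingers and black_handle_c4 above 5 N)).
It fails at once if the blue or the black valve is turned (value of joint any of blue_handle, black_handle above 0.4 rad).
It fails at once if something else on the bench is moved or lifted by more than 15 mm (distance of any of weight_1, weight_2, weight_3, weight_4, porcelain_cup, swab_box, red_glue_bottle, dropper_bottle from where it was at the start of the episode above 0.015 m).
It also fails if it takes over 48 s, if anything falls off the work surface, if the arm or the gripper's body presses on something with over 40 N, if the wrist force passes 120 N, or if a joint passes its speed limit or range.

### The arm

A 6-joint arm with a two-finger parallel gripper is mounted at the origin on a cart in front of the work surface, level with it; the furniture and walls round the work are solid. World frame = base frame: x ahead of the robot, y to its left, z up, the work surface at z = 0. Lengths are in m, angles in rad, forces in N, time in s.
With the tool pointing down it reaches from about 0.25 to 0.725 m from the base axis. Payload 4 kg.
Tool frame: the origin (TCP) lies midway between the tips of the shut fingers; the grasp point (between the pads) lies 19 mm behind it; y points along the fingers, x is the direction in which the jaws open and shut, and the axes are right-handed (so a half turn about y gives the same grasp; the last joint's range is limited). The gripper opens to 85 mm and grips with 20 to 120 N. Pads are 22 mm wide; open, the fingers measure 114 mm over their backs; the gripper's body (76 mm by 85 mm) begins 54 mm behind the grasp point. The pads swing forward as they close: fully open they stand 13 mm farther back than shut.
Start: joints at [1.197, 0.241, 0.005, 1.335, 0, 1.571], TCP at [0.183, 0.465, 0.231] pointing down, gripper open.
Joint ranges: [-2.72, 2.72], [-1.05, 1.87], [-1.09, 1.28], [-1.99, 2.15], [-1.42, 1.44], [-3.14, 3.14]. Speed limits (rad/s): [2.79, 2.79, 3.14, 3.14, 3.14, 3.14].

### API

Orientations are given as [roll, pitch, yaw] about the fixed x, y, z axes, in that order (R = Rz(yaw) Ry(pitch) Rx(roll)).
In Python, from rig import bot, imaging, finish_job gives the robot as it stands.
- The arm moves only by the tool servo_tool, never from a script. Its argument "steps" is a list of rows, each a list of 5 numbers: the opening, from 0 (shut) to 1 (fully open), then the shift along the world's x, y, z in units of 40 mm (1.0 is 40 mm), then the turn about the world's z in units of 6 degrees (1.0 is 6 degrees). In form: [[hand, dx, dy, dz, turn], ...]. A call has 1 to 12 rows; each row shifts and turns the pose as measured when the row begins; what a row does not reach is not made up. A row lasts 1/12 s, in which the tool goes at most 41.7 mm and 7.16 degrees, less where a joint would pass 70% of its speed; a pose out of reach is approached as far as the arm can. A call is refused whole if a number of a shift passes 1 or a number of a turn 1, either way. A call with a gripper value outside its range is refused whole. The fingers move at their own pace and stop on an object; "newtons" is the grip in N (left out, the last holds). Time passes only in rows, so rows that do not move let the fingers close. It gives the time, the measured TCP pose, the force and the opening at its end, in the units of the state.
- bot.get_obs(): the state, without advancing time (a new reading comes with each control period).
- imaging.get_image(name): name is "scene" or "side" or "wrist"; returns the picture (480x640x3 uint8, red, green, blue); there is no depth.
- imaging.camera_info(name): a dict with "mtx" (3x3 intrinsics, pixels), "camera_from_world" (4x4, takes a point from world to camera coordinates); the wrist camera has in their place "tool_from_camera" (4x4, takes a point from camera to tool coordinates, whose origin is the TCP and whose axes are the tool frame's). Camera axes: x right, y up, looking along -z (the intrinsics and any distortion apply to the point x, -y, -z); pixel columns grow to the right and rows downward; lengths in m; the calibration is good to about 2 mm. A picture is of the moment at which its call begins: read the wrist's pose just before it. camera_info takes no time and is no camera call.
- finish_job(): hands the job in, once; it reports no verdict.
The state is a dict: "clock": time; "joint_positions": joint angles; "qvel": joint speeds; "joint_efforts": joint torques, N m; "position": TCP position; "orientation": TCP orientation; "force": force on the tool from outside, world axes, zero at the start; "ft_torque": the same for the moment, N m; "grip_width": finger opening in m.
Only numpy, scipy, OpenCV 4.12 (cv2) and the standard library are available. Lean on these libraries where they do the work, as an engineer would, in place of code of your own. Each camera call takes 0.05 s, during which the arm holds its last target.

## Working session

There is one attempt and no reset: what is moved stays moved. The work goes in short steps, Python scripts to look and compute and a tool call to move; the robot and the scene stay as the last step left them, time stands still between calls to the robot, and variables do not carry over. Pictures are saved under pics/ and viewed, and the job is handed in when it is done.

Besides the shell and the picture viewer there is one more tool, called after "Emit:" as a command line: name --pt "numbers of a row" for each row, then --argument value for the rest. servo_tool: Moves the arm, as the interface text tells. Its arguments: {"type":"object","properties":{"steps":{"type":"array"},"newtons":{"type":"number"}},"required":["steps"]}

```bash
ls; mkdir -p pics; python3 - <<'E'
from rig import bot, imaging
import cv2
print(bot.get_obs())
for n in ("scene","side","wrist"):
    im=imaging.get_image(n); cv2.imwrite(f"pics/{n}0.png",im[:,:,::-1])
    print(n,imaging.camera_info(n))
E
```

```text
pics
{'clock': 0.0, 'joint_positions': array([ 1.19699602e+00,  2.41428432e-01,  3.72273643e-03,  1.33518790e+00,
       -3.39167225e-06,  1.57081765e+00]), 'qvel': array([ 0.00091409, -0.00095152, -0.0015504 ,  0.00013279, -0.0008013 ,
       -0.0001433 ]), 'joint_efforts': array([-4.85331893e-04, -3.72317040e+01,  2.52409208e+01,  1.70722324e-02,
       -2.03574893e-05, -6.06352685e-06]), 'position': array([0.18234945, 0.46488777, 0.23040466]), 'orientation': array([-1.57079976,  0.00209727,  1.19697469]), 'force': array([0.06968328, 0.1272794 , 0.11113753]), 'ft_torque': array([-0.00700683,  0.05117252,  0.00773336]), 'grip_width': 0.08557732899883244}
scene {'mtx': array([[481.06456642,   0.        , 311.975338  ],
       [  0.        , 481.06456642, 240.39704419],
       [  0.        ,   0.        ,   1.        ]]), 'camera_from_world': array([[ 0.6475092 , -0.76204089,  0.0050524 , -0.31996839],
       [ 0.56481811,  0.48435788,  0.66811521, -0.37102209],
       [-0.51157828, -0.42975706,  0.74404068, -1.20436339],
       [ 0.        ,  0.        ,  0.        ,  1.        ]])}

[... 265 characters left out ...]
6876,  0.41917967,  0.90715033, -0.09566194],
       [-0.10772664, -0.90080921,  0.42063968, -1.21956526],
       [ 0.        ,  0.        ,  0.        ,  1.        ]])}
wrist {'mtx': array([[386.74579697,   0.        , 321.60333995],
       [  0.        , 386.74579697, 241.44099923],
       [  0.        ,   0.        ,   1.        ]]), 'tool_from_camera': array([[ 9.99999950e-01,  3.04516528e-04, -8.43824176e-05,
         6.91871235e-04],
       [-1.60094262e-04,  2.58011869e-01, -9.66141734e-01,
        -1.41986358e-01],
       [-2.72434462e-04,  9.66141699e-01,  2.58011905e-01,
         6.51884332e-02],
       [ 0.00000000e+00,  0.00000000e+00,  0.00000000e+00,
         1.00000000e+00]])}
```

View pics/scene0.png

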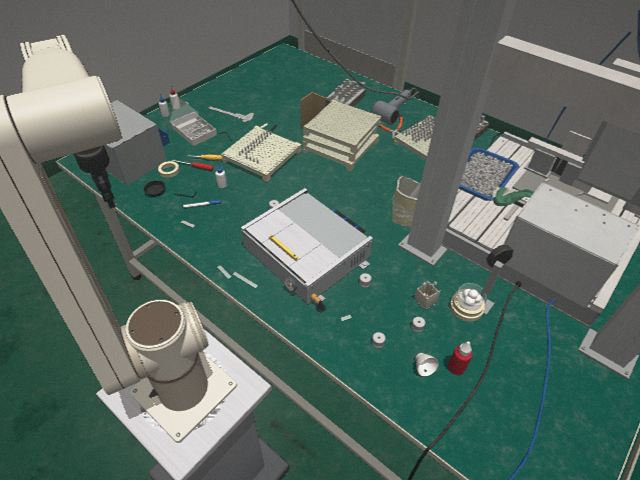

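View pics/side0.png

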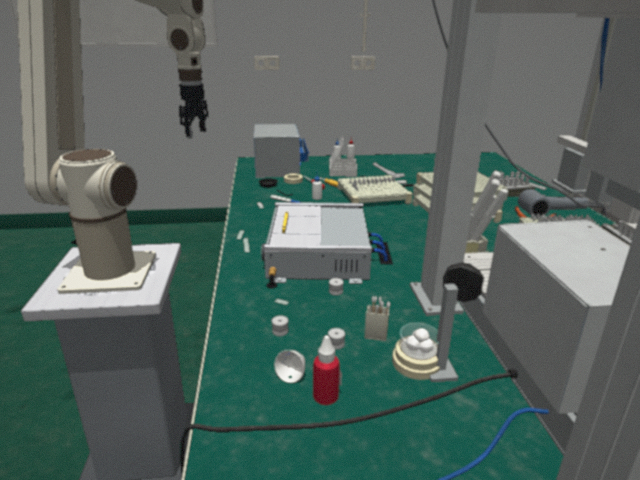

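View pics/wrist0.png

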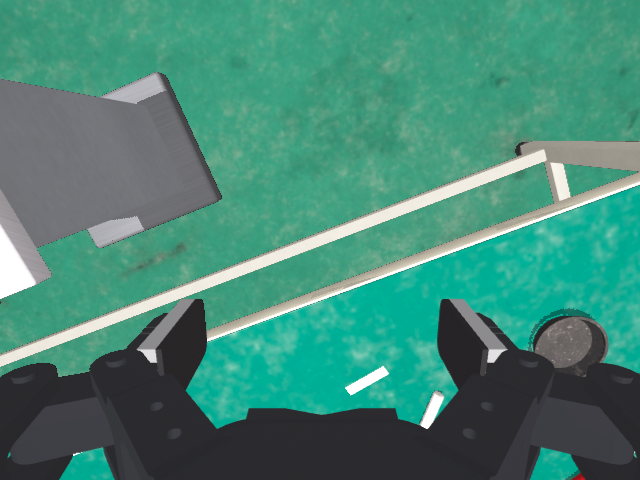

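The scene view shows the box centred at about (307,240) with the yellow bar at (283,247). The side view shows the bar at about (285,222). Next I'll measure the bar and the box edges.

```bash
cat > h.py <<'E'
import numpy as np, cv2
from rig import bot, imaging
from scipy.spatial.transform import Rotation as R
def cam(n, obs=None):
    i=imaging.camera_info(n)
    if n!="wrist":
        return i["mtx"], np.linalg.inv(i["camera_from_world"])
    T=np.eye(4);T[:3,:3]=R.from_euler("xyz",obs["orientation"]).as_matrix();T[:3,3]=obs["position"]
    return i["mtx"], T@i["tool_from_camera"]
def ray(c,uv):
    K,W=c
    d=np.array([(uv[0]-K[0,2])/K[0,0],-(uv[1]-K[1,2])/K[1,1],-1.])
    d=W[:3,:3]@d; return W[:3,3],d/np.linalg.norm(d)
def onz(c,uv,z):
    o,d=ray(c,uv); return o+d*(z-o[2])/d[2]
def tri(c1,u1,c2,u2):
    o1,d1=ray(c1,u1);o2,d2=ray(c2,u2)
    s=np.linalg.lstsq(np.c_[d1,-d2],o2-o1,rcond=None)[0]
    a=o1+s[0]*d1;b=o2+s[1]*d2
    return (a+b)/2,np.linalg.norm(a-b)
def proj(c,p):
    K,W=c; q=np.linalg.inv(W)@np.r_[p,1]; return K[0,2]+K[0,0]*q[0]/-q[2], K[1,2]-K[1,1]*q[1]/-q[2]
def mask(im,lo,hi):
    return cv2.inRange(cv2.cvtColor(im,cv2.COLOR_RGB2HSV),lo,hi)
E
python3 - <<'E'
from h import *
B={}
for n,(x0,y0,x1,y1) in dict(scene=(225,180,385,330),side=(250,195,400,295)).items():
    im=cv2.imread(f"pics/{n}0.png")
    cv2.imwrite(f"pics/{n}0z.png",cv2.resize(im[y0:y1,x0:x1],None,fx=5 if n=="side" else 4,fy=5 if n=="side" else 4,interpolation=cv2.INTER_CUBIC))
    m=mask(im[:,:,::-1].copy(),(20,110,110),(35,255,255)); m2=np.zeros_like(m); m2[y0:y1,x0:x1]=m[y0:y1,x0:x1]
    ys,xs=np.nonzero(m2); print(n,len(xs),xs.mean(),ys.mean(),cv2.minAreaRect(np.c_[xs,ys].astype(np.float32)))
    B[n]=(xs.mean(),ys.mean())
    c=cam(n); p=np.array([onz(c,(x,y),.095)[:2] for x,y in zip(xs,ys)]); print(cv2.minAreaRect(p.astype(np.float32)), p.mean(0))
print(tri(cam("scene"),B["scene"],cam("side"),B["side"]))
E
```

```text
scene 105 283.2761904761905 246.88571428571427 ((283.2473449707031, 246.713623046875), (35.3642692565918, 3.2336976528167725), 40.81508255004883)
((0.4500422477722168, 0.0733887255191803), (0.12128248810768127, 0.010484994389116764), 82.91746520996094) [0.44960381 0.07230719]
side 56 284.7857142857143 221.5 ((284.6756896972656, 221.94595336914062), (2.959181785583496, 18.412687301635742), 9.462322235107422)
((0.45063626766204834, 0.06481650471687317), (0.12255772203207016, 0.008274485357105732), 83.530517578125) [0.45099849 0.06641508]
(array([0.45138477, 0.07388369, 0.09157268]), np.float64(0.0004963939576770253))
```

View pics/scene0z.png

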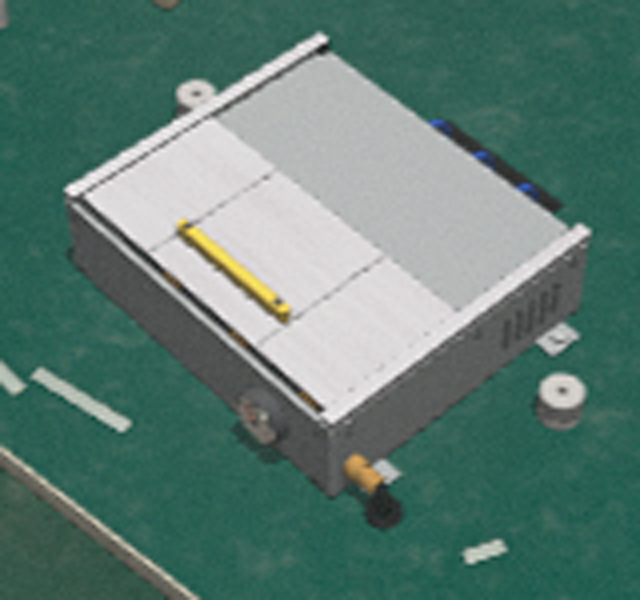

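View pics/side0z.png

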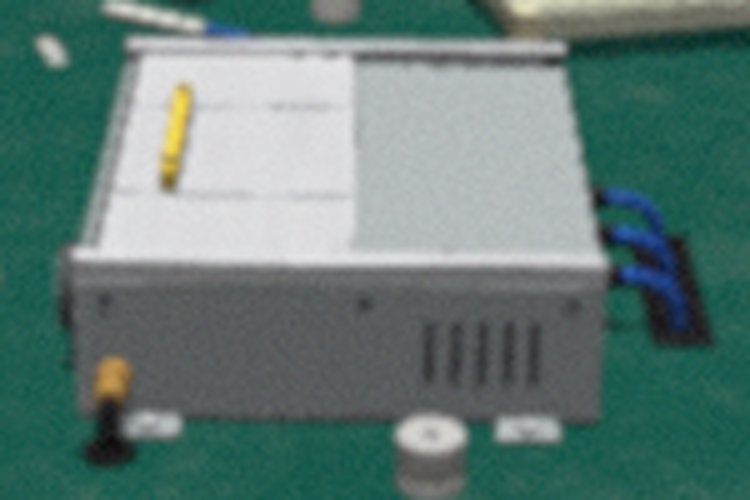

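The zoomed scene picture shows the rail tops' corners in full-frame pixels at about front-left (242.5,227.5), front-right (307.5,284), rear-right (371.5,238) and rear-left (305.5,189.5). The guard is nearly closed and the bar is plain to see. The three weights are beside the box.

```bash
python3 - <<'E'
from h import *
c=cam("scene")
P=[onz(c,u,.09)[:2] for u in [(242.5,228),(307.5,284),(372,238),(305.5,189.5)]]
P=np.array(P);print(P.round(4), P.mean(0))
for i in range(4):
    d=P[(i+1)%4]-P[i]; print(np.linalg.norm(d).round(4), np.degrees(np.arctan2(*d[::-1])).round(1))
s=cam("side")
Q=np.array([onz(s,(250+a/5,195+b/5),.09)[:2] for a,b in [(128,42),(72,255),(607,268),(567,46)]]);print(Q.round(4),Q.mean(0))
for i in range(4):
    d=Q[(i+1)%4]-Q[i]; print(np.linalg.norm(d).round(4), np.degrees(np.arctan2(*d[::-1])).round(1))
E
```

```text
[[ 0.4283  0.2196]
 [ 0.3967 -0.0662]
 [ 0.6495 -0.1009]
 [ 0.6825  0.1884]] [0.53926488 0.06021092]
0.2876 -96.3
0.2552 -7.8
0.2911 83.5
0.2561 173.0
[[ 0.43    0.2159]
 [ 0.3952 -0.0695]
 [ 0.6531 -0.1069]
 [ 0.6912  0.1876]] [0.54238069 0.05678748]
0.2875 -97.0
0.2607 -8.3
0.297 82.6
0.2627 173.8
```

The bar comes out at (0.451, 0.074, 0.092). Both views put the box at yaw ≈ -7° with its centre near (0.541, 0.059), so the guard should be about 9 mm back. Next I'll shut the fingers and move to a point in front of the bar.

Emit:
servo_tool --pt "0 0.48 -0.8 0 0.2" --pt "0 0.48 -0.8 0 0.2" --pt "0 0.48 -0.8 0 0.2" --pt "0 0.48 -0.8 0 0.2" --pt "0 0.48 -0.8 0 0.2" --pt "0 0.48 -0.8 0 0.2" --pt "0 0.48 -0.8 0 0.2" --pt "0 0.48 -0.8 0 0.2" --pt "0 0.48 -0.8 0 0.2" --pt "0 0.48 -0.8 0 0.2" --pt "0 0.48 -0.8 0 0.2" --pt "0 0.48 -0.8 0 0.2" --newtons 30

```text
clock: 1.15
position: [0.4135, 0.0682, 0.2269]
orientation: [-1.568, 0.003, 1.479]
force: [1.7, 0.4, 1.0]
grip_width: 0.0002
```

Emit:
servo_tool --pt "0 -0.05 0.1 -0.3 -0.1" --pt "0 0 0.1 -0.3 -0.1" --pt "0 0 0 -0.3 0" --pt "0 0 0 -0.3 0" --pt "0 0 0 -0.3 0" --pt "0 0 0 0 0" --pt "0 0 0 0 0"

```text
clock: 1.73
position: [0.4152, 0.0652, 0.1638]
orientation: [-1.57, 0.006, 1.435]
force: [0.5, -0.6, 0.9]
grip_width: 0.0
```

```bash
python3 - <<'E'
from h import *
o=bot.get_obs(); print(o["position"],o["orientation"],o["force"])
im=imaging.get_image("wrist"); cv2.imwrite("pics/w1.png",im[:,:,::-1])
m=mask(im,(20,110,110),(35,255,255)); n,l,s,ce=cv2.connectedComponentsWithStats(m)
i=1+np.argmax(s[1:,4]); print(s[i],ce[i])
c=cam("wrist",o)
ys,xs=np.nonzero(l==i)
p=np.array([onz(c,(x,y),.099)[:2] for x,y in zip(xs,ys)]).astype(np.float32); print(cv2.minAreaRect(p))
E
```

```text
[0.41523301 0.06523635 0.16378919] [-1.56955034  0.00578237  1.43491917] [ 0.52549375 -0.56131007  0.90712558]
[ 356  298   92   23 1738] [400.77042578 308.85385501]
((0.4520743787288666, 0.10725602507591248), (0.05274824798107147, 0.013732143677771091), 83.209716796875)
```

View pics/w1.png

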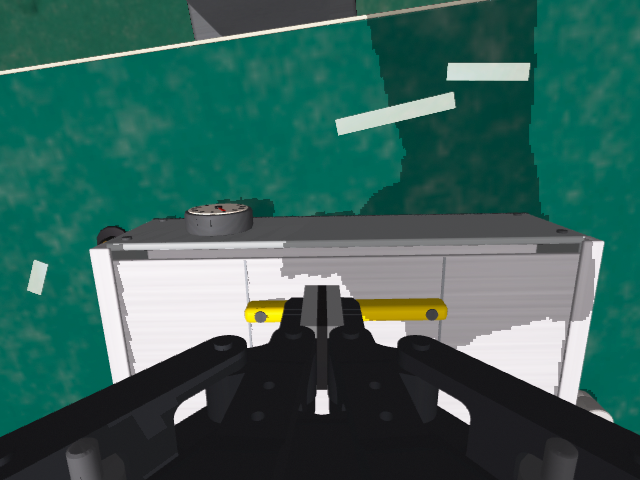

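The wrist view shows the bar running from (246,311) to (447,309). Its left end is at y ≈ 0.133 and x ≈ 0.452, which agrees with the fixed cameras. Next I'll descend in front of the bar.

Emit:
servo_tool --pt "0 -0.15 0.1 -0.35 -0.1" --pt "0 0 0.1 -0.35 0" --pt "0 0 0.1 -0.35 0" --pt "0 0 0 -0.35 0" --pt "0 0 0 -0.3 0" --pt "0 0 0 0 0" --pt "0 0 0 0 0"

```text
clock: 2.37
position: [0.4137, 0.0796, 0.0999]
orientation: [-1.581, 0.002, 1.426]
force: [0.2, -0.1, -0.0]
grip_width: 0.0002
```

```bash
python3 - <<'E'
from h import *
o=bot.get_obs(); print(o["position"],o["orientation"],o["force"])
for n in ("side",):
    im=imaging.get_image(n); cv2.imwrite("pics/s2.png",cv2.resize(im[180:300,220:420,::-1],None,fx=4,fy=4,interpolation=cv2.INTER_CUBIC))
E
```

```text
[0.41365662 0.07960606 0.09993252] [-1.58099967  0.00179325  1.42590761] [ 0.23226562 -0.1415603  -0.02935631]
```

View pics/s2.png

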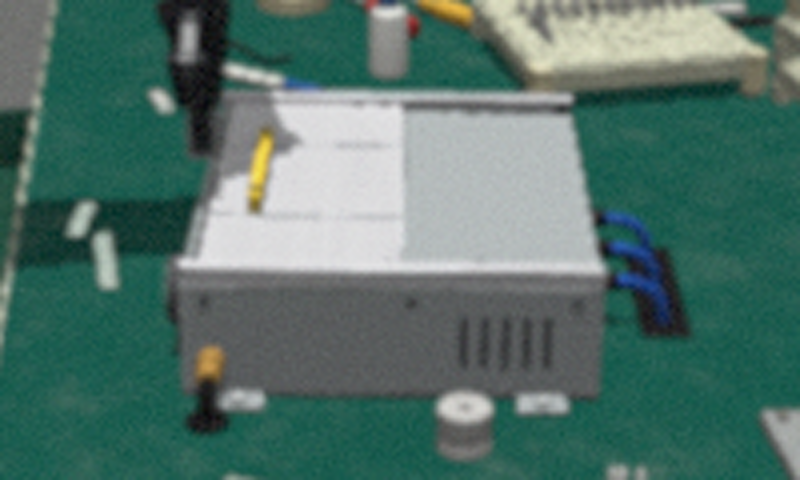

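The side view shows the fingertips at about (200,150) in the crop. That is in front of the bar at (260,170) and clear of the plate. Next I'll lower about 9 mm and start pushing.

Emit:
servo_tool --pt "0 0 0 -0.22 0" --pt "0 0 0 0 0" --pt "0 0.2 -0.025 0 0" --pt "0 0.2 -0.025 0 0" --pt "0 0.2 -0.025 0 0" --pt "0 0.2 -0.025 0 0"

```text
clock: 2.92
position: [0.448, 0.076, 0.0935]
orientation: [-1.583, -0.0, 1.427]
force: [-3.6, 1.4, 1.9]
grip_width: -0.0002
```

Emit:
servo_tool --pt "0 0.2 -0.025 -0.06 0" --pt "0 0.3 -0.037 -0.02 0" --pt "0 0.3 -0.037 0 0" --pt "0 0.3 -0.037 0 0" --pt "0 0.3 -0.037 0 0" --pt "0 0.3 -0.037 0 0"

```text
clock: 3.42
position: [0.5173, 0.0675, 0.0887]
orientation: [-1.571, -0.002, 1.428]
force: [-3.7, 0.7, 2.1]
grip_width: 0.0001
```

Emit:
servo_tool --pt "0 0.2 -0.025 0.03 0" --pt "0 0.2 -0.025 0 0" --pt "0 0.2 -0.025 0 0" --pt "0 0.15 -0.02 0 0" --pt "0 0.15 -0.02 0 0" --pt "0 0.15 -0.02 0 0"

```text
clock: 3.92
position: [0.5437, 0.0642, 0.0867]
orientation: [-1.526, -0.003, 1.43]
force: [-19.5, 3.5, 17.3]
grip_width: -0.0001
```

The force has jumped to 20 N at x = 0.544, where the stop should be. Next I'll back off, lift and look.

Emit:
servo_tool --pt "0 -0.3 0.04 0.1 0" --pt "0 -0.3 0.04 0.2 0" --pt "0 -0.4 0.05 0.6 0" --pt "0 -0.5 0.06 0.8 0" --pt "0 -0.5 0.06 0.8 0" --pt "0 -0.6 0.07 0.8 0" --pt "0 -0.6 0.07 0.5 0" --pt "0 -0.5 0 0 0" --pt "0 0 0 0 0" --pt "0 0 0 0 0"

```text
clock: 4.75
position: [0.4021, 0.0776, 0.2462]
orientation: [-1.546, -0.002, 1.427]
force: [0.9, -0.4, 0.3]
grip_width: 0.0002
```

```bash
python3 - <<'E'
from h import *
o=bot.get_obs(); print(o["clock"],o["position"],o["orientation"],o["force"])
np.save("o3.npy",np.r_[o["position"],o["orientation"]])
for n in ("wrist","scene","side"):
    im=imaging.get_image(n); cv2.imwrite(f"pics/{n}3.png",im[:,:,::-1])
    if n!="wrist":
        x0,y0,x1,y1=(225,170,385,310) if n=="scene" else (240,190,400,300)
        cv2.imwrite(f"pics/{n}3z.png",cv2.resize(im[y0:y1,x0:x1,::-1],None,fx=4,fy=4,interpolation=cv2.INTER_CUBIC))
E
```

```text
4.75 [0.40206189 0.0776358  0.24624669] [-1.54595628 -0.00239843  1.42698491] [ 0.89166933 -0.44255612  0.27063858]
```

View pics/wrist3.png

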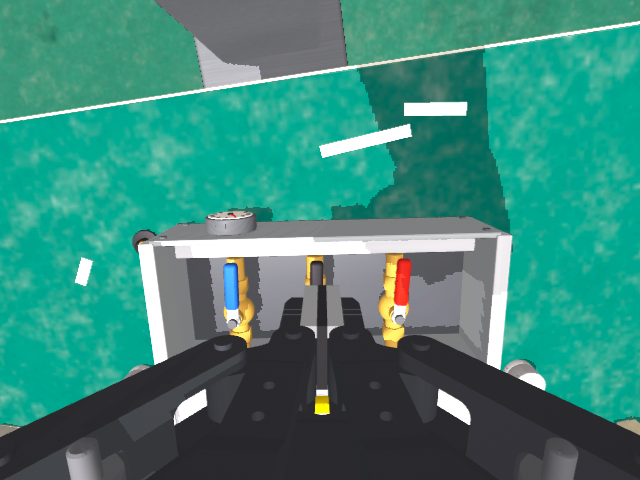

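View pics/scene3z.png

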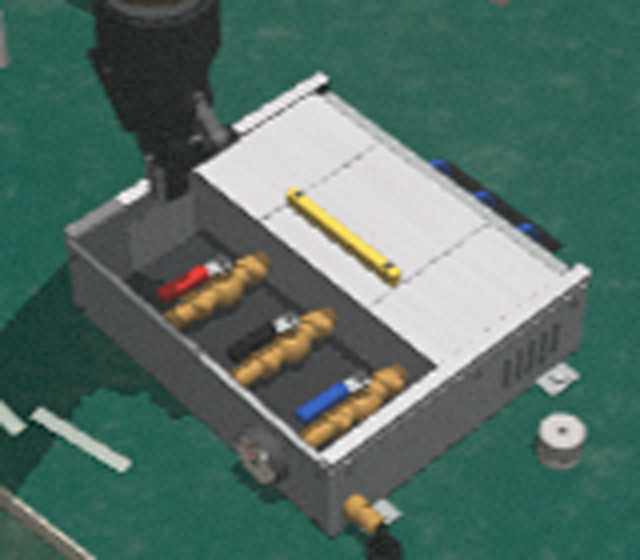

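View pics/side3z.png

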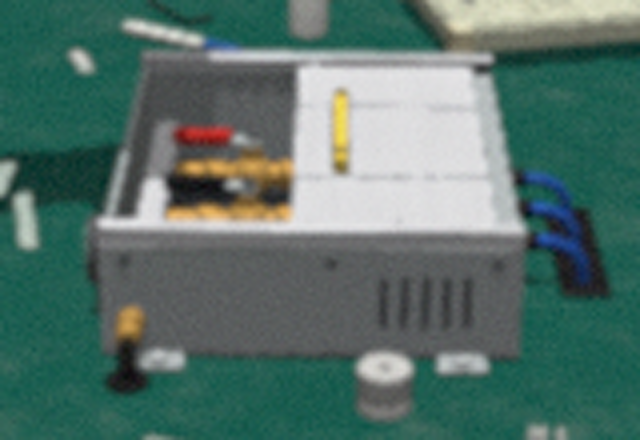

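The guard is back. In the wrist view the red handle is the left-hand valve, with its sleeve at about (402,282) and its stem at (399,320). The middle one is black at (316,272) and the right one is blue at (231,287). Next I'll measure the guard travel and the red handle.

```bash
cat > meas.py <<'E'
from h import *
def run(k,o,yaw=-0.124):
    C={}
    G={};Y={}
    for n in ("scene","side","wrist"):
        im=cv2.imread(f"pics/{n}{k}.png")[:,:,::-1].copy(); c=cam(n,o); C[n]=c
        box={"scene":(225,170,385,310),"side":(240,190,400,300),"wrist":(200,220,520,400)}[n]
        for nm,rng in dict(red=[((0,150,90),(6,255,255)),((174,150,90),(180,255,255))],yel=[((24,150,110),(35,255,255))]).items():
            if nm=="yel" and n=="wrist": continue
            m=sum(mask(im,*r) for r in rng); z=np.zeros_like(m); x0,y0,x1,y1=box; z[y0:y1,x0:x1]=m[y0:y1,x0:x1]
            nn,l,s,ce=cv2.connectedComponentsWithStats(z); i=1+np.argmax(s[1:,4])
            ys,xs=np.nonzero(l==i); (G if nm=="red" else Y)[n]=tuple(ce[i])
            p=np.array([onz(c,(x,y),.058 if nm=="red" else .095)[:2] for x,y in zip(xs,ys)]).astype(np.float32)
            r=cv2.minAreaRect(p); v=cv2.fitLine(p,cv2.DIST_L2,0,.01,.01).ravel()
            print(n,nm,s[i,4],ce[i].round(1),"ctr",np.round(r[0],4),"size",np.round(r[1],4),"dir",np.degrees(np.arctan2(v[1],v[0])).round(1))
    print("bar",tri(C["scene"],Y["scene"],C["side"],Y["side"]))
    for a,b in (("scene","side"),("scene","wrist"),("side","wrist")): 
        if a in G and b in G: print("red",a,b,tri(C[a],G[a],C[b],G[b]))
    return C
E
python3 - <<'E'
from meas import *
a=np.load("o3.npy"); C=run("3",dict(position=a[:3],orientation=a[3:]))
# stem cap in wrist, and ends
for u in [(404,260),(399,308),(400,320),(232,262),(234,320),(317,262)]: print(u,onz(C["wrist"],u,.056).round(4))
E
```

```text
scene red 45 [270.6 240.2] ctr [0.4675 0.142 ] size [0.0138 0.0405] dir -9.9
scene yel 39 [309.8 227.1] ctr [0.56   0.0655] size [0.0895 0.0054] dir 83.3
side red 46 [290.5 223.4] ctr [0.4682 0.1356] size [0.0215 0.0347] dir -14.3
side yel 21 [324.6 220.1] ctr [0.5597 0.071 ] size [0.0769 0.0028] dir 82.3
wrist red 613 [402.3 281.4] ctr [0.4682 0.1429] size [0.0127 0.0433] dir -10.1
bar (array([0.55929487, 0.06475885, 0.09544826]), np.float64(0.00029021338155573183))
red scene side (array([0.46987907, 0.14505681, 0.05403264]), np.float64(0.00027962201932548516))
red scene wrist (array([0.46835957, 0.14341118, 0.05634977]), np.float64(0.00011368113713465746))
red side wrist (array([0.46954673, 0.14377481, 0.05451998]), np.float64(0.0008171280541407484))
(404, 260) [0.4486 0.1469 0.056 ]
(399, 308) [0.494  0.1379 0.056 ]
(400, 320) [0.5061 0.1377 0.056 ]
(232, 262) [ 0.4281 -0.0063  0.056 ]
(234, 320) [ 0.4837 -0.0156  0.056 ]
(317, 262) [0.4391 0.0693 0.056 ]
```

```bash
python3 -c "
import cv2
im=cv2.imread('pics/wrist3.png');cv2.imwrite('pics/w3z.png',cv2.resize(im[225:375,340:520],None,fx=4,fy=4,interpolation=2))"
```

```text
(no output)
```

View pics/w3z.png

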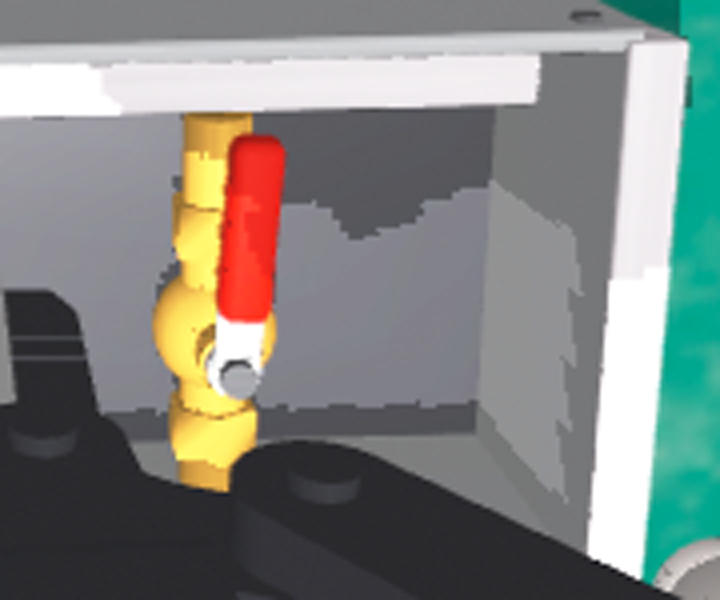

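The guard has travelled about 108 mm from its start of about 9 mm, so it is on its stops. The red handle measures z ≈ 54–56 mm and is about 3° from open. Its stem is near (0.505, 0.137).

With the jaws along box y, the finger links could reach the left rail at the end of the swing. I'll turn the tool 90° so the jaws lie along box x, and move over the gap between the red and black handles.

Emit:
servo_tool --pt "0 0.12 0.07 0 -1" --pt "0 0.12 0.07 0 -1" --pt "0 0.12 0.07 0 -1" --pt "0 0.12 0.07 0 -1" --pt "0 0.12 0.07 0 -1" --pt "0 0.12 0.07 0 -1" --pt "0 0.12 0.07 0 -1" --pt "0 0.12 0.07 0 -1" --pt "0 0.12 0.07 0 -1" --pt "0 0.12 0.07 0 -1" --pt "0 0.12 0.07 0 -1" --pt "0 0.12 0.07 0 -1"

```text
clock: 5.9
position: [0.4696, 0.1097, 0.2301]
orientation: [-1.535, 0.018, 0.103]
force: [-0.6, -0.1, -0.4]
grip_width: -0.0002
```

Emit:
servo_tool --pt "0 0 0 0 -1" --pt "0 0 0 0 -1" --pt "0 0 0 0 -0.5" --pt "0 0 0 0 0" --pt "0 0 0 0 0"

```text
clock: 6.32
position: [0.4739, 0.1091, 0.2227]
orientation: [-1.54, 0.027, -0.176]
force: [0.4, 0.2, -0.0]
grip_width: -0.0001
```

Emit:
servo_tool --pt "0 -0.3 0.12 -0.5 0.4" --pt "0 0 0 -0.5 0" --pt "0 0 0 -0.5 0" --pt "0 0 0 0 0" --pt "0 0 0 0 0"

```text
clock: 6.73
position: [0.4639, 0.1137, 0.159]
orientation: [-1.54, 0.028, -0.127]
force: [0.5, 0.4, 0.2]
grip_width: -0.0002
```

```bash
python3 - <<'E'
from h import *
o=bot.get_obs(); print(o["clock"],o["position"],o["orientation"],o["force"])
im=imaging.get_image("wrist"); c=cam("wrist",o)
v=im[:,:,::-1].copy()
ex=np.array([.9923,-.1237,0]);ey=np.array([.1237,.9923,0]);pv=np.array([.505,.137,.0545])
for p,col in ((pv,(255,0,0)),(pv-.058*ex,(0,255,0)),(np.array([.4618,.1141,.05]),(255,255,0)),(o["position"],(255,0,255)),(pv-.078*ey-.058*ex,(0,255,255)) ):
    u=proj(c,p); cv2.circle(v,(int(u[0]),int(u[1])),3,col,-1); print(u)
cv2.imwrite("pics/w4.png",v)
m=mask(im,(0,150,90),(6,255,255))|mask(im,(174,150,90),(180,255,255))
n,l,s,ce=cv2.connectedComponentsWithStats(m);i=1+np.argmax(s[1:,4]);ys,xs=np.nonzero(l==i)
p=np.array([onz(c,q,.058)[:2] for q in zip(xs,ys)]).astype(np.float32);print(ce[i],cv2.minAreaRect(p),cv2.fitLine(p,2,0,.01,.01).ravel())
E
```

```text
6.7333 [0.4639033  0.11368187 0.15900756] [-1.54045473  0.02771057 -0.12690253] [0.5270693  0.40086407 0.19736801]
(np.float64(384.7741813526598), np.float64(203.67171331974248))
(np.float64(294.66047905812377), np.float64(203.62555180005296))
(np.float64(322.72760778274505), np.float64(244.29392517381217))
(np.float64(321.3640538606721), np.float64(309.06892890324747))
(np.float64(296.8064101111781), np.float64(315.83662172313393))
[329.25763508 200.39389193] ((0.46989506483078003, 0.14388050138950348), (0.012245235964655876, 0.04322401061654091), 79.51643371582031) [ 0.9834552  -0.18115146  0.4699583   0.14391446]
```

View pics/w4.png

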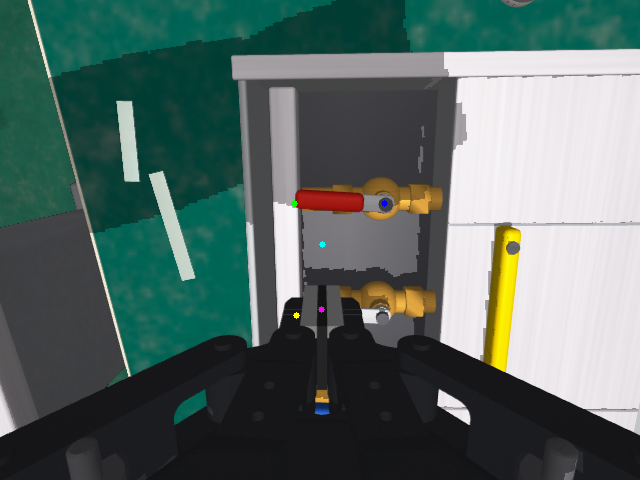

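The wrist view shows the stem at (385,204) right under its predicted mark and the red sleeve from (296,199) to (364,203). The entry point at (322,244) is free in the gap. Next I'll descend.

Emit:
servo_tool --pt "0 0 0 -0.4 0" --pt "0 -0.05 0 -0.4 0" --pt "0 0 0 -0.4 0" --pt "0 0 0 -0.4 0" --pt "0 0 0 -0.4 0" --pt "0 0 0 -0.3 0" --pt "0 0 0 -0.2 0" --pt "0 0 0 0 0" --pt "0 0 0 0 0"

```text
clock: 7.53
position: [0.4729, 0.1152, 0.0663]
orientation: [-1.534, 0.008, -0.124]
force: [-0.3, 1.0, 0.6]
grip_width: -0.0001
```

Emit:
servo_tool --pt "0 -0.3 0 -0.15 0" --pt "0 0 0 -0.25 0" --pt "0 0 0 0 0" --pt "0 0 0 0 0"

```text
clock: 7.87
position: [0.4651, 0.1161, 0.0548]
orientation: [-1.531, -0.0, -0.124]
force: [0.4, -0.1, 0.3]
grip_width: 0.0002
```

Emit:
servo_tool --pt "0 0 0 -0.15 0" --pt "0 0 0 0 0" --pt "0 0 0.15 0 0" --pt "0 -0.02 0.15 0 0" --pt "0 -0.02 0.18 0 0" --pt "0 -0.02 0.18 0 0"

```text
clock: 8.37
position: [0.4674, 0.1374, 0.0514]
orientation: [-1.545, -0.012, -0.131]
force: [0.3, -8.9, 2.3]
grip_width: -0.0003
```

Emit:
servo_tool --pt "0 -0.05 0.18 0 0" --pt "0 -0.05 0.18 0 0" --pt "0 0.03 0.18 0 0" --pt "0 0.08 0.18 0 0" --pt "0 0 0 0 0"

```text
clock: 8.78
position: [0.4665, 0.1591, 0.0515]
orientation: [-1.569, -0.014, -0.137]
force: [0.0, 0.4, 1.6]
grip_width: -0.0004
```

```bash
python3 - <<'E'
from meas import *
o=bot.get_obs(); print(o["clock"],o["position"],o["orientation"],o["force"])
im=imaging.get_image("wrist");cv2.imwrite("pics/w5.png",im[:,:,::-1])
d=o["position"][:2]-np.array([.505,.137]); print("bx,by",d@[.9923,-.1237],d@[.1237,.9923])
E
```

```text
8.7833 [0.46647463 0.15911855 0.05154883] [-1.56919402 -0.01427023 -0.136904  ] [0.04119494 0.3644887  1.5645081 ]
bx,by -0.040964789953649196 0.01718264395146746
```

View pics/w5.png

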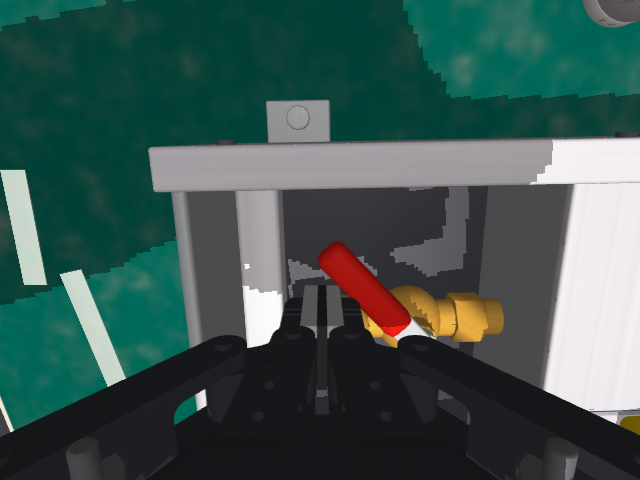

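The wrist view shows the red handle turned to about 45°, from (335,250) to (410,330), with the fingertip behind it and the walls clear. I'll carry on round the arc.

Emit:
servo_tool --pt "0 0.09 0.12 0 0" --pt "0 0.1 0.12 0 0" --pt "0 0.16 0.1 0 0" --pt "0 0.2 0.1 0 0" --pt "0 0.2 0.08 0 0"

```text
clock: 9.25
position: [0.4886, 0.1733, 0.0516]
orientation: [-1.587, -0.002, -0.14]
force: [-7.0, -4.9, 8.9]
grip_width: -0.0002
```

```bash
python3 - <<'E'
from meas import *
o=bot.get_obs(); print(o["clock"],o["position"],o["orientation"],o["force"])
im=imaging.get_image("wrist");cv2.imwrite("pics/w6.png",im[:,:,::-1])
d=o["position"][:2]-np.array([.505,.137]); print("bx,by",d@[.9923,-.1237],d@[.1237,.9923])
E
```

```text
9.25 [0.48862694 0.17330429 0.05164069] [-1.58684093 -0.00239264 -0.14014954] [-6.95687791 -4.89005048  8.91951378]
bx,by -0.02073782825905996 0.03399939741871606
```

View pics/w6.png

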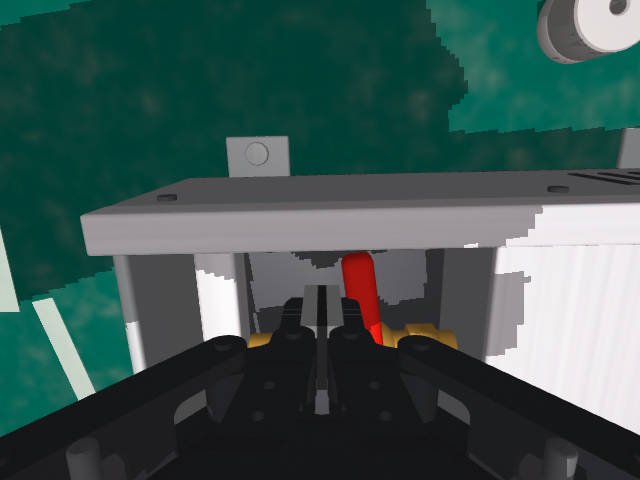

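The handle now points at about 80°, from (356,255) to (375,340). I'll push on in box +x to the stop.

Emit:
servo_tool --pt "0 0.15 0 0 0" --pt "0 0.15 -0.02 0 0" --pt "0 0.15 -0.02 0 0"

```text
clock: 9.55
position: [0.4941, 0.174, 0.0517]
orientation: [-1.585, 0.025, -0.137]
force: [-16.6, -0.1, 16.5]
grip_width: -0.0003
```

Emit:
servo_tool --pt "0 0.2 -0.02 0 0" --pt "0 0.2 -0.02 0 0" --pt "0 0.2 -0.02 0 0"

```text
clock: 9.8
position: [0.4938, 0.174, 0.0523]
orientation: [-1.585, 0.074, -0.131]
force: [-17.6, 0.5, 15.5]
grip_width: -0.0002
```

The tool has stopped moving with a steady 17 N, so the handle is on its stop. Next I'll back off towards the front, then lift out.

Emit:
servo_tool --pt "0 -0.25 0 0 0" --pt "0 -0.15 0 0 0" --pt "0 0 0 0.3 0" --pt "0 0 0 0.5 0" --pt "0 0 0 0.7 0" --pt "0 0 0 0.8 0" --pt "0 0 0 0.8 0" --pt "0 -0.3 0 0.8 0" --pt "0 -0.6 0 0.5 0" --pt "0 -0.6 0.2 0 0" --pt "0 0 0 0 0" --pt "0 0 0 0 0"

```text
clock: 10.8
position: [0.4143, 0.1888, 0.236]
orientation: [-1.571, 0.072, -0.128]
force: [0.9, 0.8, 0.2]
grip_width: -0.0
```

```bash
python3 - <<'E'
from meas import *
o=bot.get_obs(); print(o["clock"],o["position"],o["orientation"],o["force"])
np.save("o7.npy",np.r_[o["position"],o["orientation"]])
for n in ("wrist","scene","side"):
    im=imaging.get_image(n); cv2.imwrite(f"pics/{n}7.png",im[:,:,::-1])
    if n=="scene": cv2.imwrite(f"pics/{n}7z.png",cv2.resize(im[170:320,225:385,::-1],None,fx=4,fy=4,interpolation=cv2.INTER_CUBIC))
try: run("7",o)
except Exception as e: print(e)
E
```

```text
10.8 [0.41426147 0.18878688 0.23603281] [-1.57125936  0.07236821 -0.12803497] [0.87031775 0.77609794 0.22061089]
scene red 42 [272.5 228.4] ctr [0.5068 0.173 ] size [0.042  0.0127] dir 83.1
scene yel 42 [310.  227.3] ctr [0.5595 0.0655] size [0.0896 0.006 ] dir 83.0
side red 21 [303.3 218.4] ctr [0.5098 0.1691] size [0.0378 0.0089] dir 84.4
side yel 22 [324.5 220. ] ctr [0.5597 0.071 ] size [0.0769 0.0028] dir 82.6
wrist red 470 [451.3 234.4] ctr [0.5075 0.1648] size [0.0249 0.0131] dir 83.8
bar (array([0.55869826, 0.06305612, 0.09643701]), np.float64(0.0005509292735043498))
red scene side (array([0.50909577, 0.1740435 , 0.05562424]), np.float64(0.0011948222066123827))
red scene wrist (array([0.50456988, 0.1674806 , 0.06416179]), np.float64(0.003183553148060909))
red side wrist (array([0.50803348, 0.16543753, 0.05951773]), np.float64(0.0017035639136783033))
```

View pics/wrist7.png

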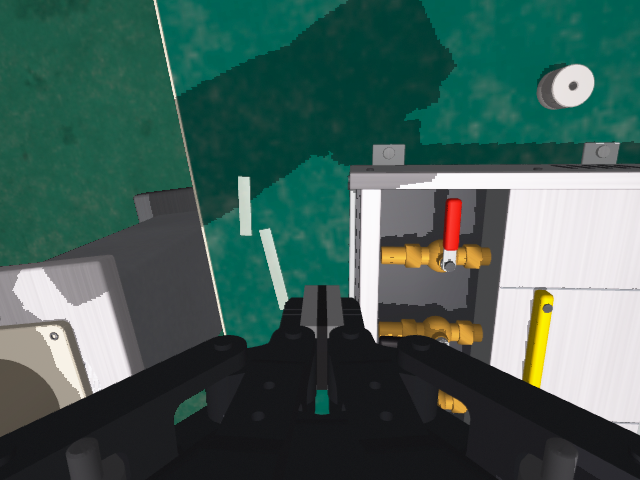

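View pics/scene7z.png

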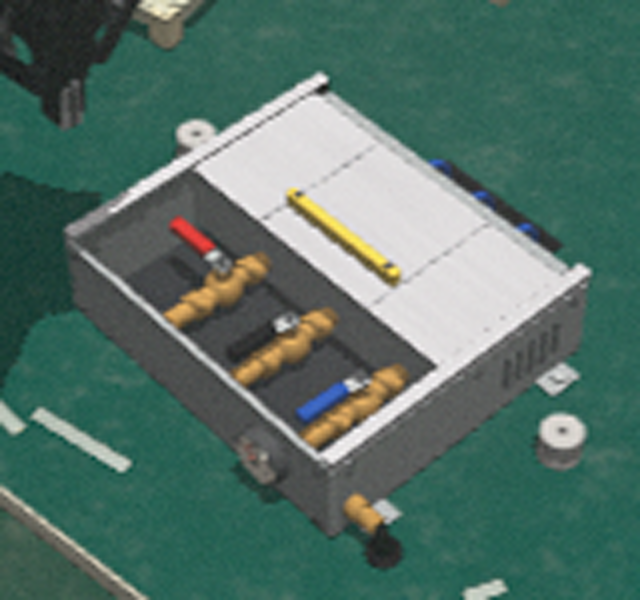

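The pictures show the red handle square across its pipe. Its direction measures 83–84°, against 82.9° for the box's y axis. Blue and black still point to the front, the guard is back, and the gripper is clear. I'm handing the job in.

```bash
python3 -c "
from rig import finish_job
print(finish_job())"
```

```text
the job is handed in; nothing more can be done
None
```

The press's air line is shut off: I pushed the guard back by its yellow bar, then pushed the red handle clockwise to its stop. I used shut fingertips and gripped nothing. The job was handed in at about 11 s of the 48 s allowed, and no verdict was reported.

- **Guard:** the bar moved about 108 mm from a start about 9 mm open, and the push ended at about 20 N, as expected at the stops. It had not moved back in the last pictures.
- **Red handle:** it points at 83–84° in the three final views, against about 83° for fully shut. That is within about 1.5° of the stop, and the tool stopped moving under a steady 17 N.
- **Blue and black valves:** by eye in the last scene picture, both still point to the front. I did not measure their angles.
- **Other items:** the weights beside the box looked unmoved by eye, and the path stayed away from the rest. I did not measure any of their positions.
- **Arm:** the gripper finished clear of the box, with force readings under 1 N.

**Disagreements:** in the final pictures the two fixed cameras agreed on the red handle's position to about 1 mm. The pairs using the wrist camera missed by 2–3 mm and read it up to 9 mm high, because the fingers and the viewing angle hid part of the sleeve. The bar's mask also came out short, at about 90 of its 120 mm.

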